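# Wind the setting ring down into its lift pot and cover it

### The arm

A 7-joint arm with a two-finger parallel gripper is mounted at the origin on a cart in front of the work surface, level with it; the furniture and walls round the work are solid. World frame = base frame: x ahead of the robot, y to its left, z up, the work surface at z = 0. Lengths are in mm, angles in rad, forces in N, time in s.
With the tool pointing down it reaches from about 400 to 850 mm from the base axis. Payload 10.4 kg.
Tool frame: the origin (TCP) lies between the finger pads; the fingertips stand r.tips_ahead ahead of it and the grasp point (between the pads) lies 6 mm ahead of it (r.tips_ahead is the distance from the TCP to the fingertips, in mm); z points along the fingers, y is the line along which they close (so a half turn about z gives the same grasp; the last joint's range is limited). The gripper opens to 87 mm and grips with 3 to 60 N. Pads are 19 mm wide; open, the fingers measure 117 mm over their backs; the gripper's body (75 mm by 190 mm) begins 51 mm behind the grasp point.
Start: joints at [-1.202, 0.332, -0.065, 1.46, 0.022, 1.35, -0.088], TCP at [238.647, 577.665, 247.576] pointing down, gripper open.
Joint ranges: [-2.6, 2.6], [-0.5, 2.12], [-1.47, 1.34], [0.16, 2.42], [-1.27, 4.41], [0.06, 2.06], [-2.6, 2.6]. Speed limits (rad/s): [2.22, 2.22, 2.79, 2.79, 3.14, 3.14, 3.14].

### API

Orientations are given as [roll, pitch, yaw] about the fixed x, y, z axes, in that order (R = Rz(yaw) Ry(pitch) Rx(roll)).
In Python, from rig import r, optics, close_job gives the robot as it stands. The module is installed in compiled form; this text tells all that it offers.
- The arm moves only by the tool drive_tool, never from a script. Its argument "targets" is one flat list of numbers, 7 for each row, row after row: the turn, a rotation vector about the tool's x, y, z in rad, then the shift along the tool's x, y, z in mm, then the finger opening in mm, from 0 to 87. A call has 1 to 10 rows; each row is the pose to reach, as a shift and turn from the pose commanded when the call began, along the tool's axes at that moment; what a row does not reach only later rows make up. A row lasts 1/8 s, in which the tool goes at most 62.5 mm and 10.7 degrees, less where a joint would pass 70% of its speed; a pose out of reach is approached as far as the arm can. A call with a gripper value outside its range is refused whole. The fingers move at their own pace and stop on an object; "force" is the grip in N (left out, the last holds). Time passes only in rows, so rows that repeat a pose let the fingers close. It gives the time, the measured TCP pose, the force, the opening and the grip force at its end, in the units of the state.
- r.observe(): the state, without advancing time (a new reading comes with each control period).
- optics.get_image(name): name is "side" or "top"; returns a dict with "pixels" (420x560x3 uint8, red, green, blue), "intrinsics" (3x3 intrinsics, pixels), "T" (4x4, takes a point from camera to world coordinates). Camera axes: x right, y up, looking along -z (the intrinsics and any distortion apply to the point x, -y, -z); pixel columns grow to the right and rows downward; lengths in mm; the calibration is good to about 2 mm. A picture is of the moment at which its call begins. There is no depth.
- close_job(): hands the job in; it is judged then, once.
Trained networks look in the newest picture that a camera, given by its name, has taken for a name from the list of things; names that differ only in an ending like _2 or _b are one class to them, and where a whole thing is asked for, a point or a joint stands for the part that bears it (a point fixed in the world has none). Each returns a list of dicts, best first, with "conf" (0 to 1); they miss things now and then, are a little off and sometimes report something else, mostly with a low value. They report only what shows in the picture. A call takes as long as a camera call.
- optics.cut_out(camera, thing): "pixels" (420x560 bool, what is visible of it) and "position" ([column, row] in pixels, amid what is visible of it).
The state is a dict: "t": time; "joints": joint angles; "qvel": joint speeds; "effort": joint torques, N m; "tool_pos": TCP position; "orientation": TCP orientation; "contact_force": force on the tool from outside, world axes, zero at the start; "torque": the same for the moment, N m; "finger_gap": finger opening in mm; "finger_force": force on a finger pad.
Only numpy, scipy, OpenCV 4.12 (cv2) and the standard library are available. Lean on these libraries where they do the work, as an engineer would, in place of code of your own. Each camera call takes 0.05 s, during which the arm holds its last target. There are 200 camera calls.

### The job

Put the setting ring away in its screw-lift pot: wind the T-handle clockwise, seen from above, until the ring has gone fully down and the handle is against its stop. Then set the loose round cover with the knob gently on the pot's rim, without dropping it, so that it sits seated and level, let go, and leave the vee block and the plain flange disc where they are.

Things in the scene. Friction and masses are not known exactly. Their poses are not given: they have to be found in the camera images.
- lift_pot: the screw-lift pot, fixed to the plate: aluminium base plate 176 x 276 x 14 mm; origin at the centre of its underside, x to its rear, y along it towards the pot, z up. At y = -65 mm a grey gear housing 70 x 80 mm (top at 70 mm, collar to 82 mm) with the T-handle above it; at y = +65 mm the open round pot, 90 mm outside, 80 mm inside, rim at 80 mm
- guard (a point): middle of the dark fixed guard strap over the rear (+x) of the T-handle's sweep: 34 mm wide (y), from 20 to 92 mm behind the handle's axis, 144 to 152 mm high, on two posts at its far end. The bar passes under it, fingers cannot: an end of the bar can be held only within about 110 degrees either side of the front (-x), so wind by half turns, taking alternate ends
- pot_rim (a point): centre of the pot's mouth, at the height of its rim (80 mm above the plate); axes as the lift pot's. To its left hangs the measuring machine's fixed beam: x from 0.36 m backwards, y 0.33 to 0.46 m, z 0.55 to 0.75 m in the room's frame; an arm that starts on the far side of it must draw in and pass in front of its end
- handle_axis (a point): fixed point on the T-handle's upright axis, at the height of the middle of its bar (125 mm above the plate); axes as the lift pot's
- handle_bar (a point): the same point, but turning with the T-handle: its x axis lies along the bar. The bar is a round steel rod 9 mm thick with a black ball knob of 24 mm diameter at each end, the balls' centres 62 mm either side of this point; a hub of 26 mm diameter, 26 mm tall, is in the middle. A ball can be pinched from above, and fingers slip round it as it turns
- t_handle (a joint): turn of the T-handle in rad, growing clockwise seen from above; starts between 0 and 1.3 and ends at a hard stop at 6.6. At 0 the bar's x axis points along the lift pot's +x. It turns stiffly (0.12 N m) and stays where it is left; the ring sinks 3.8 mm a radian
- ring_top (a point): centre of the top of the flanged setting ring (48 mm wide, 18 mm high), which is fixed on the lift inside the pot; it stands about 10 to 15 mm above the rim at the start and 10 mm below it when the handle is at its stop
- cover: the loose cover, aluminium, about 0.16 kg: disc of 92 mm diameter, locating step below, steel knob on top; origin at the centre of the step's underside, z up. Step 4 mm deep, 74 mm wide tapering to 68 mm at its foot; disc from 4 to 10 mm above the origin; knob 24 mm wide from 20 to 38 mm (its top) on an 18 mm neck. Starts on the plate in front of the lift pot
- cover_seat (a point): centre of the underside of the cover's disc (4 mm above the cover's origin): it comes to the centre of the pot's rim when the cover is seated
- flange_disc: bystander, loose: plain aluminium disc 90 mm wide, 22 mm high with a ring of small bolt holes and no knob; origin at the centre of its underside
- vee_block: bystander, loose: steel vee block 45 x 44 x 35 mm; origin at the centre of its underside

How it is judged:
By the outcome, as a careful person would: the job done as asked, in the order asked, and still so for the second after the job is handed in, with the robot touching nothing.
It also fails if it takes over 72 s, if anything falls off the work surface, if the arm or the gripper's body presses on something with over 40 N, if the wrist force passes 120 N, or if a joint passes its speed limit or range.

## Working session

There is one attempt and no reset: what is moved stays moved. The work goes in short steps, Python scripts to look and compute and a tool call to move; the robot and the scene stay as the last step left them, time stands still between calls to the robot, and variables do not carry over. Pictures are saved under pics/ and viewed, at most 10 in all, crops included, and the job is handed in when it is done.

Besides the shell and the picture viewer there is one more tool, called after "Call:" as name(argument=value, ...) on one line, values as JSON. drive_tool: Moves the arm, as the interface text tells. Its arguments: {"type":"object","properties":{"targets":{"type":"array","items":{"type":"number"}},"force":{"type":"number"}},"required":["targets"]}

```bash
mkdir -p pics
python3 - <<'E'
from rig import r, optics
import cv2
s=r.observe();print({k:s[k] for k in('t','tool_pos','orientation','contact_force','finger_gap')},r.tips_ahead)
for n in('side','top'):
    d=optics.get_image(n);cv2.imwrite(f'pics/{n}0.png',d['pixels'][:,:,::-1]);print(n,d['intrinsics'],d['T'].round(3) if hasattr(d['T'],'round') else d['T'],[k for k in d])
    for th in('lift_pot','guard','handle_bar','ring_top','cover','flange_disc','vee_block'):
        print(th,[(round(float(x['conf']),2),[round(float(v)) for v in x['position']],int(x['pixels'].sum())) for x in optics.cut_out(n,th)[:2]])
E
```

```text
{'t': 0.0, 'tool_pos': array([238.51846971, 577.31594097, 246.74497037]), 'orientation': array([-3.14016126e+00,  7.16165361e-05,  2.74981826e+00]), 'contact_force': array([ 0.27319207,  0.29610466, -0.0438636 ]), 'finger_gap': 86.85781883047464} 25.0
side [[541.66496063   0.         279.47427008]
 [  0.         541.66496063 215.18945801]
 [  0.           0.           1.        ]] [[-1.00000e+00  1.40000e-02 -4.00000e-03  5.56293e+02]
 [-1.10000e-02 -5.73000e-01  8.20000e-01  8.19013e+02]
 [ 9.00000e-03  8.20000e-01  5.73000e-01  6.08316e+02]
 [ 0.00000e+00  0.00000e+00  0.00000e+00  1.00000e+00]] ['pixels', 'intrinsics', 'T']
lift_pot [(0.62, [246, 246], 12450)]
guard [(0.89, [245, 247], 12476)]
handle_bar [(0.98, [256, 182], 737)]
ring_top [(0.6, [233, 240], 928)]
cover [(0.72, [346, 226], 1262)]
flange_disc [(0.67, [361, 321], 2022), (0.6, [246, 243], 12319)]
vee_block [(0.98, [344, 263], 827)]
top [[387.50897502   0.         282.6115913 ]
 [  0.         387.50897502 212.09150384]
 [  0.           0.           1.        ]] [[ 1.10000e-02  9.97000e-01 -7.20000e-02  4.94242e+02]
 [-1.00000e+00  1.20000e-02  6.00000e-03  1.37145e+02]
 [ 7.00000e-03  7.20000e-02  9.97000e-01  9.76748e+02]
 [ 0.00000e+00  0.00000e+00  0.00000e+00  1.00000e+00]] ['pixels', 'intrinsics', 'T']
lift_pot [(0.95, [311, 191], 7808)]
guard [(0.83, [311, 191], 7854)]
handle_bar [(0.79, [348, 189], 419), (0.61, [288, 258], 337)]
ring_top [(0.96, [285, 180], 589)]
cover [(0.63, [338, 265], 1078)]
flange_disc [(0.59, [236, 266], 1070), (0.5, [312, 192], 7878)]
vee_block [(0.6, [289, 257], 356)]
```

View pics/side0.png

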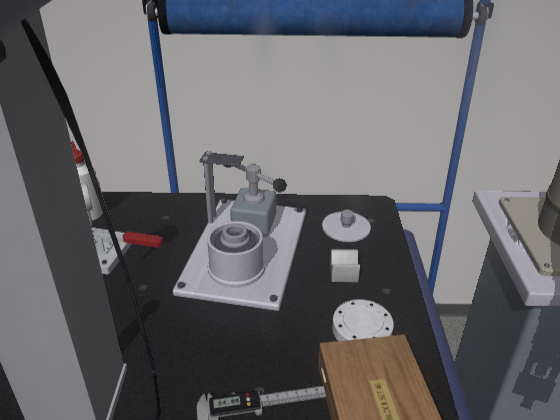

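View pics/top0.png

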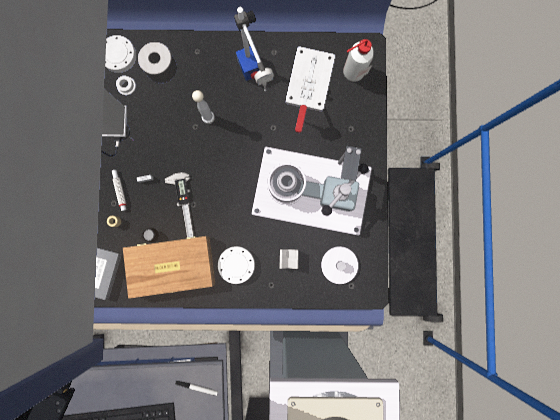

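The side view shows the pot at (236,250), the handle hub at (254,172) and its near ball at (280,185). In the top view the pot is at (286,182), the hub at (345,190), the balls at (327,210) and (363,169), and the cover at (340,265). I'll enlarge both views to get better points.

Run:
```python
import cv2,numpy as np
a=cv2.imread('pics/top0.png')[135:295,235:395];b=cv2.imread('pics/side0.png')[145:305,175:395]
a=cv2.resize(a,None,fx=3.5,fy=3.5,interpolation=cv2.INTER_CUBIC);cv2.imwrite('pics/c0.png',a)
b=cv2.resize(b,None,fx=3.5,fy=3.5,interpolation=cv2.INTER_CUBIC);cv2.imwrite('pics/c1.png',b)
```

```text
(no output)
```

View pics/c0.png

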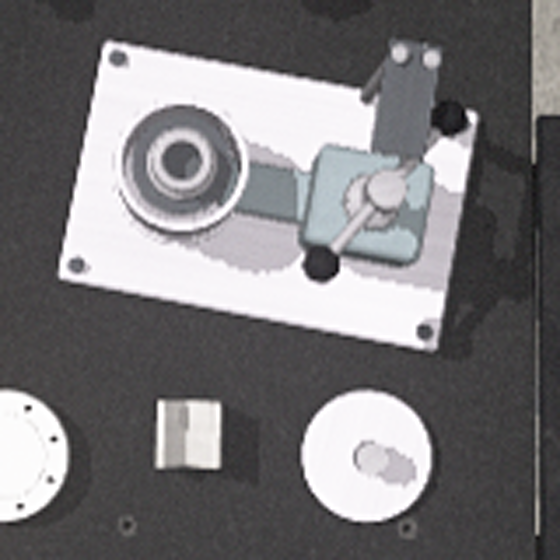

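View pics/c1.png

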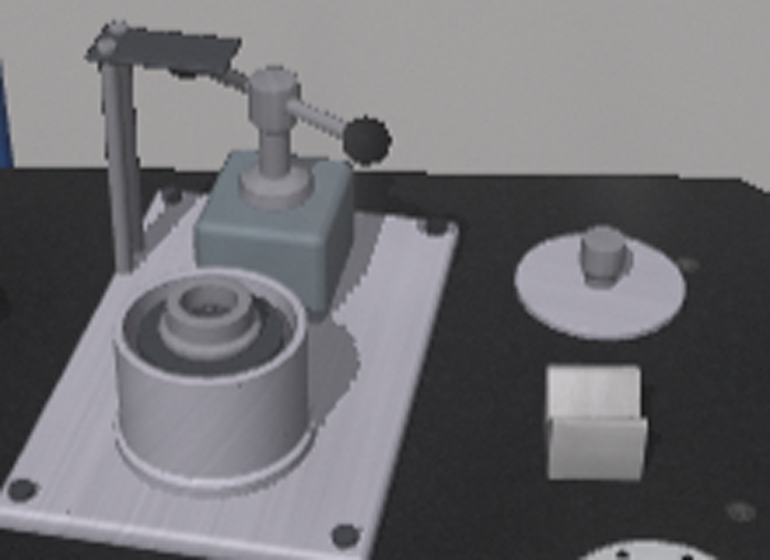

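The top crop gives plate corners (105,42), (478,112), (437,350), (60,278), balls (450,118) and (321,263), and the cover at (368,456). The side crop gives the rim centre (211,325), near ball (367,140) and cover (600,285). I'll fit the poses from these.

```bash
cat > h.py <<'E'
import numpy as np
from rig import r,optics
def proj(d,P):
    T=np.array(d['T']);c=(np.atleast_2d(P)-T[:3,3])@T[:3,:3]
    c=c*[1,-1,-1];q=c@np.array(d['intrinsics']).T;return q[:,:2]/q[:,2:]
def lift(p,L):
    x,y,a=p[:3];c,s=np.cos(a),np.sin(a);L=np.atleast_2d(L).astype(float)
    return np.c_[x+c*L[:,0]-s*L[:,1],y+s*L[:,0]+c*L[:,1],L[:,2]]
E
python3 - <<'E'
from h import *
from scipy.optimize import least_squares as ls
t,s=optics.get_image('top'),optics.get_image('side')
ct=lambda v:np.array(v)/3.5+[235-.36,135-.36]
cs=lambda v:np.array(v)/3.5+[175-.36,145-.36]
pt=ct([(105,42),(478,112),(437,350),(60,278),(185,168),(450,118),(321,263)])
ps=cs([(211,325),(458,226),(0,525),(367,140)])
def f(p,split=0):
    th=p[3];B=lambda k:[k*62*np.cos(th),-65-k*62*np.sin(th),125]
    a=proj(t,lift(p,[(88,138,14),(88,-138,14),(-88,-138,14),(-88,138,14),(0,65,80),B(1),B(-1)]))-pt
    b=proj(s,lift(p,[(0,65,80),(88-176,-138,14),(88,138,14),B(-1)]))-ps
    return a,b
# side corners: right-rear in side view = (-88,-138); near-left = (88,138)
o=ls(lambda p:np.vstack(f(p)).ravel(),[580,130,-.15,.9],loss='soft_l1')
print(o.x.round(3));a,b=f(o.x);print(a.round(1).tolist(),b.round(1).tolist())
print('axis',lift(o.x,(0,-65,125)),'pot',lift(o.x,(0,65,80)))
g=lambda p:np.vstack([proj(t,(p[0],p[1],7))-ct((368,456)),proj(s,(p[0],p[1],10))-cs((600,285)),proj(t,(p[0],p[1],38))-ct((371,457)),proj(s,(p[0],p[1],38))-cs((604,238))])
c=ls(lambda p:g(p).ravel(),[400,0]);print('cover',c.x,g(c.x).round(1).tolist())
E
```

```text
[ 6.18613e+02  5.95630e+01 -1.67000e-01  5.48000e-01]
[[-1.1, -0.1], [0.3, -0.7], [0.6, 0.2], [-1.0, 1.1], [-1.1, -0.8], [-0.5, 0.2], [-0.3, 0.3]] [[1.0, -1.2], [0.4, -2.4], [-2.0, -4.5], [-0.3, -0.1]]
axis [[607.79106755  -4.53006131 125.        ]] pot [[629.43421544 123.6556405   80.        ]]
cover [434.47885516  -9.57717352] [[-1.2, -0.3], [-0.0, -1.5], [-0.1, 0.2], [0.0, -0.2]]
```

```bash
cat >> h.py <<'E'
def rows(W,gap):
    "W: world (x,y,z,yaw) per row, tool down -> rows for drive_tool, from the measured pose"
    s=r.observe();p=s['tool_pos'];y0=s['orientation'][2];c,n=np.cos(y0),np.sin(y0)
    print('at',p.round(1),round(y0,3),'q',np.round(s['joints'],2),'t',round(s['t'],2))
    for w in W:
        d=np.array(w[:3])-p;rz=-((w[3]-y0+np.pi)%(2*np.pi)-np.pi) if abs(w[3]-y0)>3.3 else -(w[3]-y0)
        print(f'0,0,{rz:.2f},{c*d[0]+n*d[1]:.0f},{n*d[0]-c*d[1]:.0f},{-d[2]:.0f},{gap},')
E
python3 - <<'E'
from h import *
rows([(230,520,230,2.75),(230,465,225,2.75),(230,410,225,2.75),(235,355,225,2.75),(260,310,225,2.7),(300,270,225,2.65),(345,230,225,2.6),(390,190,225,2.55),(435,150,225,2.5),(480,110,225,2.43)],60)
E
```

```text
at [238.6 577.7 247.6] 2.75 q [-1.2   0.33 -0.06  1.46  0.02  1.35 -0.09] t 0.9
0,0,-0.00,-14,-57,18,60,
0,0,-0.00,-35,-107,23,60,
0,0,-0.00,-56,-158,23,60,
0,0,-0.00,-82,-207,23,60,
0,0,0.05,-122,-239,23,60,
0,0,0.10,-174,-261,23,60,
0,0,0.15,-231,-281,23,60,
0,0,0.20,-288,-301,23,60,
0,0,0.25,-345,-320,23,60,
0,0,0.32,-402,-340,23,60,
```

Call:
drive_tool(targets=[0,0,0,-14,-57,18,60,0,0,0,-35,-107,23,60,0,0,0,-56,-158,23,60,0,0,0,-82,-207,23,60,0,0,0.05,-122,-239,23,60], force=15)

```text
t: 1.52
tool_pos: [259.7, 308.5, 224.8]
orientation: [3.141, -0.0, 2.7]
contact_force: [0.4, 1.1, 0.6]
finger_gap: 60.1
finger_force: 0.0
```

Run:
```python
from h import *
rows([(300,270,225,2.65),(345,230,225,2.6),(390,190,225,2.55),(435,150,225,2.5),(480,110,225,2.43),(525,70,215,2.43),(561,37,205,2.43),(561,37,180,2.43),(561,37,180,2.43)],60)
```

```text
at [259.7 308.5 224.8] 2.7 q [-1.02 -0.15  0.03  2.03  0.01  1.26  0.14] t 1.52
0,0,0.05,-53,-18,-0,60,
0,0,0.10,-111,-35,-0,60,
0,0,0.15,-168,-52,-0,60,
0,0,0.20,-226,-68,-0,60,
0,0,0.27,-284,-85,-0,60,
0,0,0.27,-342,-102,10,60,
0,0,0.27,-388,-117,20,60,
0,0,0.27,-388,-117,45,60,
0,0,0.27,-388,-117,45,60,
```

Call:
drive_tool(targets=[0,0,0.05,-53,-18,0,60,0,0,0.1,-111,-35,0,60,0,0,0.15,-168,-52,0,60,0,0,0.2,-226,-68,0,60,0,0,0.27,-284,-85,0,60,0,0,0.27,-342,-102,10,60,0,0,0.27,-388,-117,20,60,0,0,0.27,-388,-117,45,60,0,0,0.27,-388,-117,45,60])

```text
t: 2.65
tool_pos: [559.9, 38.2, 177.9]
orientation: [-3.139, -0.002, 2.429]
contact_force: [-0.8, 0.4, -0.1]
finger_gap: 60.1
finger_force: 0.0
```

Run:
```python
from h import *
import cv2
d=optics.get_image('side');im=d['pixels'][:,:,::-1].copy()
t=optics.get_image('top')
s=r.observe();print(s['joints'].round(2),s['tool_pos'])
a=cv2.resize(im[100:300,170:370],(600,600),interpolation=cv2.INTER_CUBIC)[:, :400]
b=cv2.resize(t['pixels'][130:280:,270:370,::-1],(400,600),interpolation=cv2.INTER_CUBIC)
cv2.imwrite('pics/s1.png',np.hstack([a,b]))
```

```text
[-0.59  0.26  0.51  1.74 -0.14  1.18  0.82] [560.80746014  39.11149755 180.17471394]
```

View pics/s1.png

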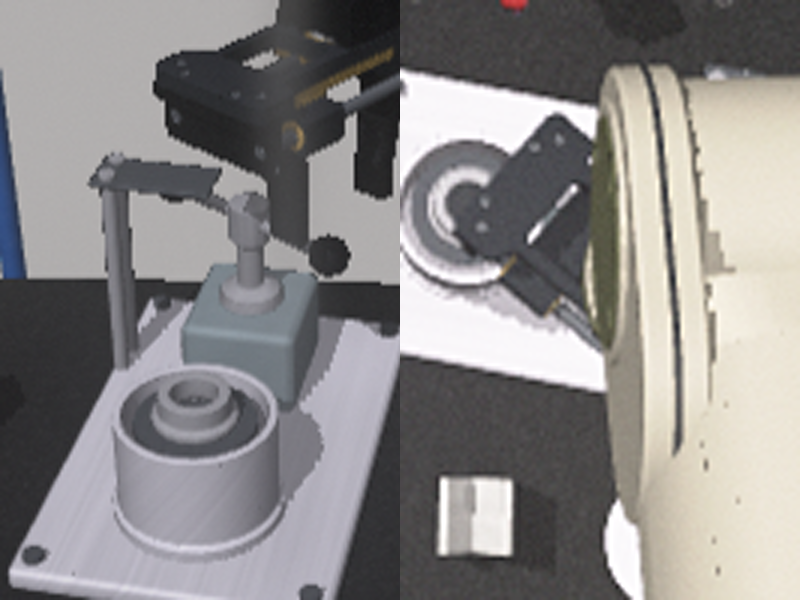

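Fingers straddle the ball (332,257) in the side crop. Descend and close.

Call:
drive_tool(targets=[0,0,0,0,0,25,60,0,0,0,0,0,49,60,0,0,0,0,0,49,45,0,0,0,0,0,49,22,0,0,0,0,0,49,20,0,0,0,0,0,49,18,0,0,0,0,0,49,18], force=12)

```text
t: 3.62
tool_pos: [560.9, 38.4, 131.0]
orientation: [3.141, 0.0, 2.43]
contact_force: [-2.1, -0.3, 4.4]
finger_gap: 22.8
finger_force: 12.0
```

```bash
cat >> h.py <<'E'
AX=np.array([607.8,-4.5]);A0=-.167
def ball(th,k,R=62): # world xy of end k
    a=A0-th;return AX+k*R*np.array([np.cos(a),np.sin(a)])
def wind(ths,k,yaws,z=131,gap=18,off=(0,0)):
    rows([(*(ball(t,k)+off),z,y) for t,y in zip(ths,yaws)],gap)
E
python3 - <<'E'
from h import *
wind([.55],-1,[2.43]); p=r.observe()['tool_pos'][:2]-AX;print(np.hypot(*p),A0-np.arctan2(-p[1],-p[0]))
E
```

```text
at [560.9  38.4 131. ] 2.43 q [-0.58  0.31  0.5   1.79 -0.17  1.08  0.85] t 3.62
0,0,-0.00,-2,-2,-0,18,
63.533469296172214 0.5738361518131384
```

Run:
```python
from h import *
th=np.r_[np.linspace(.57,1.87,10)[1:],1.87]
wind(th,-1,2.43-(th-.57))
```

```text
at [560.9  38.4 131. ] 2.43 q [-0.58  0.31  0.5   1.79 -0.17  1.08  0.85] t 3.62
0,0,0.14,-2,9,-0,18,
0,0,0.29,-5,17,-0,18,
0,0,0.43,-8,26,-0,18,
0,0,0.58,-12,33,-0,18,
0,0,0.72,-18,40,-0,18,
0,0,0.87,-25,46,-0,18,
0,0,1.01,-32,52,-0,18,
0,0,1.16,-40,56,-0,18,
0,0,1.30,-48,58,-0,18,
0,0,1.30,-48,58,-0,18,
```

Call:
drive_tool(targets=[0,0,0.14,-2,9,0,18,0,0,0.29,-5,17,0,18,0,0,0.43,-8,26,0,18,0,0,0.58,-12,33,0,18,0,0,0.72,-18,40,0,18,0,0,0.87,-25,46,0,18,0,0,1.01,-32,52,0,18,0,0,1.16,-40,56,0,18,0,0,1.3,-48,58,0,18,0,0,1.3,-48,58,0,18])

```text
t: 4.88
tool_pos: [636.7, 53.2, 131.1]
orientation: [3.14, -0.003, 1.129]
contact_force: [4.2, 4.2, 1.1]
finger_gap: 22.8
finger_force: 12.0
```

Run:
```python
from h import *
import cv2
wind([1.87],-1,[1.13])
p=r.observe()['tool_pos'][:2]-AX;print(np.hypot(*p),A0-np.arctan2(-p[1],-p[0]))
d=optics.get_image('side')
for n in('handle_bar','ring_top'):
  for x in optics.cut_out('side',n)[:1]:print(n,x['conf'],x['position'])
th=1.87
for k in(-1,1):print(proj(d,[*ball(th,k),125]))
cv2.imwrite('pics/s2.png',cv2.resize(d['pixels'][100:300,170:370,::-1],(600,600),interpolation=cv2.INTER_CUBIC))
```

```text
at [636.7  53.2 131.1] 1.129 q [-0.68  0.53  0.72  1.59 -0.37  1.16 -0.33] t 4.88
0,0,-0.00,-2,0,0,18,
64.49624908437282 1.8686999569952725
handle_bar 0.7 [250.2, 190.5]
ring_top 0.65 [233.8, 240.9]
[[234.52878936 188.53906279]]
[[269.53869746 156.93134284]]
```

View pics/s2.png

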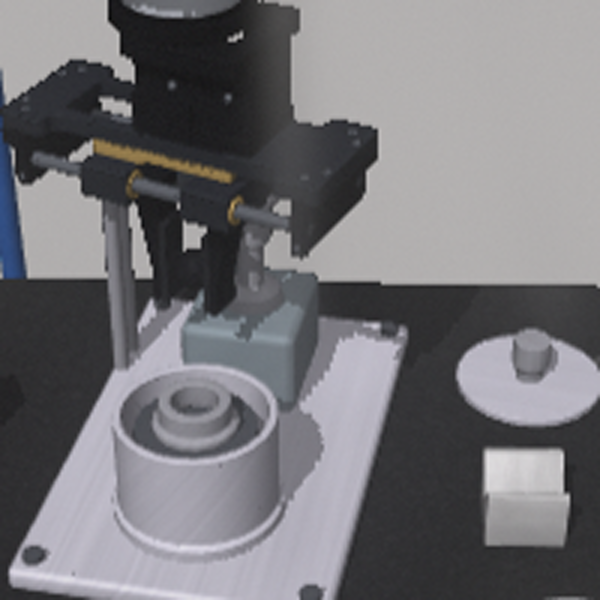

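Run:
```python
from h import *
b=ball(1.87,1);print(b)
rows([(636,53,131,1.13)]*2+[(636,53,188,1.13),(608,-4,190,1.13),(*b,190,1.13),(*b,180,1.13),(*b,150,1.13),(*b,131,1.13)],50)
```

```text
[579.93110258 -59.88343215]
at [636.5  53.2 131.1] 1.132 q [-0.68  0.53  0.72  1.59 -0.37  1.16 -0.33] t 5.03
0,0,0.00,-0,-0,0,50,
0,0,0.00,-0,-0,0,50,
0,0,0.00,-0,-0,-57,50,
0,0,0.00,-64,-1,-59,50,
0,0,0.00,-126,-3,-59,50,
0,0,0.00,-126,-3,-49,50,
0,0,0.00,-126,-3,-19,50,
0,0,0.00,-126,-3,0,50,
```

Call:
drive_tool(targets=[0,0,0,0,0,0,50,0,0,0,0,0,0,50,0,0,0,0,0,-57,50,0,0,0,-64,-1,-59,50,0,0,0,-126,-3,-59,50,0,0,0,-126,-3,-59,50,0,0,0,-126,-3,-19,50,0,0,0,-126,-3,0,50,0,0,0,-126,-3,0,20,0,0,0,-126,-3,0,18])

```text
t: 6.28
tool_pos: [579.2, -61.6, 131.5]
orientation: [3.141, -0.0, 1.13]
contact_force: [0.3, -0.1, 0.9]
finger_gap: 37.5
finger_force: 0.0
```

Call:
drive_tool(targets=[0,0,0,0,0,0,18,0,0,0,0,0,0,18])

```text
t: 6.52
tool_pos: [579.3, -61.8, 131.5]
orientation: [3.14, -0.001, 1.13]
contact_force: [1.2, -1.5, 2.7]
finger_gap: 22.8
finger_force: 12.0
```

Run:
```python
from h import *
p=r.observe()['tool_pos'][:2]-AX;print(np.hypot(*p),A0-np.arctan2(p[1],p[0]))
th=1.87+.175*np.arange(1,11)
wind(th,1,1.13-.175*np.arange(1,11))
```

```text
64.02230685699074 1.8645094908986761
at [579.3 -61.8 131.5] 1.13 q [-0.6   0.41  0.78  1.75 -0.32  1.11 -0.16] t 6.53
0,0,0.17,3,-11,0,18,
0,0,0.35,6,-21,0,18,
0,0,0.52,11,-31,0,18,
0,0,0.70,18,-40,0,18,
0,0,0.87,25,-47,0,18,
0,0,1.05,35,-53,0,18,
0,0,1.22,44,-58,0,18,
0,0,1.40,55,-60,0,18,
0,0,1.57,66,-61,0,18,
0,0,1.75,77,-59,0,18,
```

Call:
drive_tool(targets=[0,0,0.17,3,-11,0,18,0,0,0.35,6,-21,0,18,0,0,0.52,11,-31,0,18,0,0,0.7,18,-40,0,18,0,0,0.87,25,-47,0,18,0,0,1.05,35,-53,0,18,0,0,1.22,44,-58,0,18,0,0,1.4,55,-60,0,18,0,0,1.57,66,-61,0,18,0,0,1.75,77,-59,0,18])

```text
t: 7.78
tool_pos: [557.7, 34.1, 131.3]
orientation: [-3.141, 0.002, -0.626]
contact_force: [-6.0, 1.0, 9.5]
finger_gap: 22.9
finger_force: 12.0
```

Run:
```python
from h import *
p=r.observe()['tool_pos'][:2]-AX;print(np.hypot(*p),A0-np.arctan2(p[1],p[0]))
wind([3.62,3.75,3.9,3.9],1,[-.62,-.7,-.8,-.8])
```

```text
63.29663360626789 -2.651770100333688
at [557.7  34.1 131.3] -0.626 q [-1.04  0.52  1.15  1.82 -0.52  1.15 -1.91] t 7.78
0,0,-0.01,1,1,0,18,
0,0,0.07,2,-7,0,18,
0,0,0.17,4,-16,0,18,
0,0,0.17,4,-16,0,18,
```

Call:
drive_tool(targets=[0,0,0,0,0,0,50,0,0,0,0,0,0,50,0,0,0,0,0,-57,50,0,0,-0.18,0,0,-57,50,0,0,-0.36,0,0,-57,50,0,0,-0.54,0,0,-57,50,0,0,-0.72,0,0,-57,50,0,0,-0.9,0,0,-57,50,0,0,-1.08,0,0,-57,50,0,0,-1.26,0,0,-57,50])

```text
t: 9.02
tool_pos: [557.9, 32.8, 187.7]
orientation: [-3.141, -0.001, 0.647]
contact_force: [-0.4, -0.0, -0.8]
finger_gap: 50.3
finger_force: 0.0
```

Call:
drive_tool(targets=[0,0,-0.18,0,0,0,50,0,0,-0.36,0,0,0,50,0,0,-0.54,0,0,0,50,0,0,-0.72,0,0,0,50,0,0,-0.9,0,0,0,50,0,0,-1.08,0,0,0,50,0,0,-1.26,0,0,0,50,0,0,-1.44,0,0,0,50,0,0,-1.62,0,0,0,50,0,0,-1.8,0,0,0,50])

```text
t: 10.28
tool_pos: [557.9, 32.7, 187.7]
orientation: [3.141, 0.0, 2.447]
contact_force: [0.3, -1.0, 0.0]
finger_gap: 49.8
finger_force: 0.0
```

Run:
```python
from h import *
b=ball(3.63,1,63);print(b)
rows([(*b,150,2.5),(*b,131,2.51),(*b,131,2.51)],50)
```

```text
[557.85361742  33.89738099]
at [557.9  32.7 187.7] 2.447 q [-0.68  0.25  0.63  1.75 -0.16  1.19  0.87] t 10.28
0,0,-0.05,1,1,38,50,
0,0,-0.06,1,1,57,50,
0,0,-0.06,1,1,57,50,
```

Call:
drive_tool(targets=[0,0,-0.06,1,1,38,50,0,0,-0.06,1,1,57,50,0,0,-0.06,1,1,57,40,0,0,-0.06,1,1,57,18,0,0,-0.06,1,1,57,18,0,0,-0.06,1,1,57,18])

```text
t: 11.02
tool_pos: [558.6, 34.9, 131.4]
orientation: [3.14, 0.001, 2.5]
contact_force: [-0.0, 0.9, 3.3]
finger_gap: 23.0
finger_force: 12.0
```

Run:
```python
from h import *
p=r.observe()['tool_pos'][:2]-AX;print(np.hypot(*p),(A0-np.arctan2(p[1],p[0]))%6.283)
th=np.r_[np.linspace(3.63,5.01,9)[1:],5.01]
wind(th,1,2.51-(th-3.63))
```

```text
63.04501130921596 3.649775947621606
at [558.6  34.9 131.4] 2.5 q [-0.66  0.32  0.61  1.81 -0.2   1.08  0.95] t 11.03
0,0,0.16,-2,9,0,18,
0,0,0.33,-5,20,0,18,
0,0,0.51,-10,29,0,18,
0,0,0.68,-16,38,0,18,
0,0,0.85,-23,46,0,18,
0,0,1.02,-32,52,0,18,
0,0,1.20,-42,56,0,18,
0,0,1.37,-52,59,0,18,
0,0,1.37,-52,59,0,18,
```

Call:
drive_tool(targets=[0,0,0.16,-2,9,0,18,0,0,0.33,-5,20,0,18,0,0,0.51,-10,29,0,18,0,0,0.68,-16,38,0,18,0,0,0.85,-23,46,0,18,0,0,1.02,-32,52,0,18,0,0,1.2,-42,56,0,18,0,0,1.37,-52,59,0,18,0,0,1.37,-52,59,0,18])

```text
t: 12.15
tool_pos: [636.7, 52.4, 131.5]
orientation: [3.139, -0.003, 1.13]
contact_force: [4.0, 4.4, 2.5]
finger_gap: 22.5
finger_force: 12.0
```

Run:
```python
from h import *
s=r.observe();p=s['tool_pos'][:2]-AX;print(np.hypot(*p),(A0-np.arctan2(p[1],p[0]))%6.283)
b=ball(5.01,-1);y=s['orientation'][2];print(b)
rows([(608,-4,190,y),(*b,190,y),(*b,131,y)],50)
```

```text
63.84582270961642 5.0153148046023155
[580.01934451 -59.92774739]
at [636.7  52.4 131.5] 1.13 q [-0.76  0.56  0.83  1.6  -0.44  1.17 -0.27] t 12.15
0,0,-0.00,-63,-2,-59,50,
0,0,-0.00,-126,-3,-59,50,
0,0,-0.00,-126,-3,0,50,
```

Call:
drive_tool(targets=[0,0,0,0,0,0,50,0,0,0,0,0,0,50,0,0,0,0,0,-57,50,0,0,0,-63,-2,-59,50,0,0,0,-126,-3,-59,50,0,0,0,-126,-3,-59,50,0,0,0,-126,-3,-19,50,0,0,0,-126,-3,0,50,0,0,0,-126,-3,0,20,0,0,0,-126,-3,0,18])

```text
t: 13.4
tool_pos: [579.1, -61.9, 131.5]
orientation: [3.141, -0.0, 1.13]
contact_force: [0.7, 0.5, 1.0]
finger_gap: 37.0
finger_force: 0.0
```

Call:
drive_tool(targets=[0,0,0,0,0,0,18,0,0,0,0,0,0,18])

```text
t: 13.65
tool_pos: [579.2, -62.1, 131.4]
orientation: [3.14, -0.001, 1.13]
contact_force: [0.6, -0.5, 2.0]
finger_gap: 22.9
finger_force: 12.0
```

Run:
```python
from h import *
p=r.observe()['tool_pos'][:2]-AX;print(np.hypot(*p),(A0-np.arctan2(-p[1],-p[0]))%6.283)
th=np.r_[np.linspace(5.01,6.5,10)[1:],6.5]
wind(th,-1,1.13-(th-5.01))
```

```text
64.33261151753008 5.0067084164399684
at [579.2 -62.1 131.4] 1.13 q [-0.68  0.45  0.89  1.76 -0.38  1.12 -0.11] t 13.65
0,0,0.17,3,-10,0,18,
0,0,0.33,6,-20,0,18,
0,0,0.50,11,-30,0,18,
0,0,0.66,16,-38,0,18,
0,0,0.83,23,-45,0,18,
0,0,0.99,32,-51,0,18,
0,0,1.16,41,-56,0,18,
0,0,1.32,51,-59,0,18,
0,0,1.49,61,-61,0,18,
0,0,1.49,61,-61,0,18,
```

Call:
drive_tool(targets=[0,0,0.17,3,-10,0,18,0,0,0.33,6,-20,0,18,0,0,0.5,11,-30,0,18,0,0,0.66,16,-38,0,18,0,0,0.83,23,-45,0,18,0,0,0.99,32,-51,0,18,0,0,1.16,41,-56,0,18,0,0,1.32,51,-59,0,18,0,0,1.49,61,-61,0,18,0,0,1.49,61,-61,0,18])

```text
t: 14.9
tool_pos: [549.6, 20.4, 131.2]
orientation: [-3.141, 0.0, -0.361]
contact_force: [-4.0, 2.1, 9.3]
finger_gap: 23.0
finger_force: 12.0
```

Run:
```python
from h import *
p=r.observe()['tool_pos'][:2]-AX;print(np.hypot(*p),(A0-np.arctan2(-p[1],-p[0])))
th=[6.54,6.58,6.62,6.65,6.68]
wind(th,-1,[-.38,-.42,-.45,-.47,-.47])
```

```text
63.28067569193389 0.23736486249220543
at [549.6  20.4 131.2] -0.361 q [-1.09  0.56  1.25  1.85 -0.58  1.17 -1.57] t 14.9
0,0,0.02,1,-1,0,18,
0,0,0.06,2,-4,0,18,
0,0,0.09,2,-6,0,18,
0,0,0.11,2,-8,0,18,
0,0,0.11,2,-10,0,18,
```

Call:
drive_tool(targets=[0,0,0.04,1,-2,0,18,0,0,0.08,1,-4,0,18,0,0,0.1,2,-6,0,18,0,0,0.1,2,-6,0,18])

```text
t: 15.4
tool_pos: [552.4, 25.4, 131.0]
orientation: [-3.141, 0.004, -0.46]
contact_force: [-8.9, 3.7, 11.0]
finger_gap: 23.0
finger_force: 12.0
```

Call:
drive_tool(targets=[0,0,0,0,-1,0,18,0,0,0,0,-2,0,18,0,0,0,0,-2,0,18])

```text
t: 15.78
tool_pos: [552.8, 25.8, 130.9]
orientation: [3.141, 0.004, -0.461]
contact_force: [-10.7, -0.3, 11.9]
finger_gap: 22.9
finger_force: 12.0
```

Run:
```python
from h import *
s=r.observe();p=s['tool_pos'][:2]-AX;print(np.hypot(*p),(A0-np.arctan2(-p[1],-p[0]))+6.283,s['torque'],s['joints'].round(2))
```

```text
62.81649027469652 6.620020808966932 [-0.00993413  2.57476092 -0.06295953] [-1.09  0.59  1.26  1.84 -0.6   1.18 -1.66]
```

Call:
drive_tool(targets=[0,0,0,0,-2,0,18,0,0,0,0,-3,0,18,0,0,0,0,-3,0,18])

```text
t: 16.15
tool_pos: [552.9, 26.0, 130.8]
orientation: [3.138, 0.004, -0.463]
contact_force: [-16.2, -7.4, 14.4]
finger_gap: 22.5
finger_force: 12.0
```

Run:
```python
from h import *
s=r.observe();p=s['tool_pos'][:2]-AX;y=s['orientation'][2];f=s['contact_force'];print(np.hypot(*p),(A0-np.arctan2(-p[1],-p[0]))+6.283,f@[np.sin(y),-np.cos(y),0],s['joints'].round(2))
```

```text
62.79690833138405 6.624041823606872 13.87013875645445 [-1.09  0.59  1.26  1.83 -0.6   1.19 -1.67]
```

Run:
```python
from h import *
rows([(553,26,190,-.46),(535,22,195,-.28),(490,10,190,-.1),(440,-5,180,.08),(434.5,-9.6,150,.2),(434.5,-9.6,120,.2),(434.5,-9.6,120,.2)],50)
```

```text
at [552.9  26.  130.8] -0.463 q [-1.09  0.59  1.26  1.83 -0.6   1.19 -1.67] t 16.15
0,0,-0.00,0,0,-59,50,
0,0,-0.18,-14,12,-64,50,
0,0,-0.36,-49,42,-59,50,
0,0,-0.54,-87,78,-49,50,
0,0,-0.66,-90,85,-19,50,
0,0,-0.66,-90,85,11,50,
0,0,-0.66,-90,85,11,50,
```

Call:
drive_tool(targets=[0,0,0,0,3,0,50,0,0,0,0,3,0,50,0,0,0,0,3,-30,50,0,0,0,0,3,-62,50,0,0,-0.18,-14,15,-66,50,0,0,-0.36,-49,45,-60,50,0,0,-0.54,-87,81,-50,50,0,0,-0.66,-90,88,-20,50,0,0,-0.66,-90,88,11,50,0,0,-0.66,-90,88,11,50])

```text
t: 17.4
tool_pos: [434.9, -9.7, 119.0]
orientation: [-3.14, 0.001, 0.199]
contact_force: [0.3, 0.1, -0.1]
finger_gap: 50.0
finger_force: 0.0
```

Run:
```python
from h import *
import cv2
d=optics.get_image('side')
for n in('handle_bar','ring_top','cover'):
  for x in optics.cut_out('side',n)[:1]:print(n,x['conf'],x['position'])
rows([(434.5,-9.6,39,.2)],50)
print(proj(d,[*ball(6.6,-1),125]),proj(d,lift([618.6,59.6,-.167],(0,65,70))),proj(d,(434.5,-9.6,38)))
cv2.imwrite('pics/s3.png',cv2.resize(d['pixels'][100:300,200:400,::-1],(600,600),interpolation=cv2.INTER_CUBIC))
```

```text
handle_bar 0.84 [252.5, 179.6]
ring_top 0.58 [233.5, 246.6]
cover 0.75 [346.7, 226.8]
at [436.8 -10.4 120.5] 0.198 q [-1.37 -0.01  1.32  2.13  0.02  1.01 -1.43] t 17.6
0,0,-0.00,-2,-1,81,50,
[[284.02231854 180.94259409]] [[236.15226246 241.2343277 ]] [[347.24718121 212.39434003]]
```

View pics/s3.png

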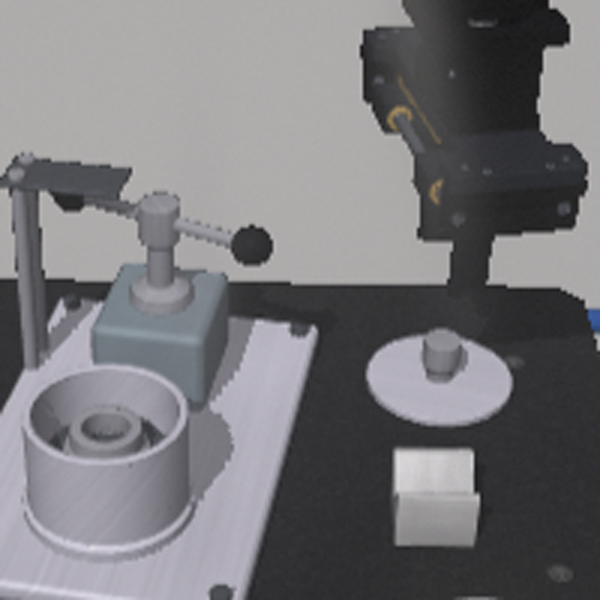

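Call:
drive_tool(targets=[0,0,-0.16,-2,-1,0,50,0,0,-0.32,-2,-1,0,50,0,0,-0.48,-2,-1,0,50,0,0,-0.64,-2,-1,0,50,0,0,-0.8,-2,-1,0,50,0,0,-0.8,-2,-1,0,50])

```text
t: 18.35
tool_pos: [434.3, -9.9, 120.1]
orientation: [3.14, 0.002, 0.998]
contact_force: [-0.2, 0.7, 0.1]
finger_gap: 49.8
finger_force: 0.0
```

Run:
```python
from h import *
rows([(434.5,-9.6,39,1.0)],50)
```

```text
at [434.3  -9.9 120.1] 0.998 q [-1.38 -0.04  1.32  2.14  0.05  1.01 -0.66] t 18.35
0,0,-0.00,0,-0,81,50,
```

Call:
drive_tool(targets=[0,0,0,0,0,40,50,0,0,0,0,0,65,50,0,0,0,0,0,78,50,0,0,0,0,0,81,50,0,0,0,0,0,81,50])

```text
t: 18.98
tool_pos: [434.2, -9.6, 39.0]
orientation: [3.141, 0.0, 0.998]
contact_force: [-0.7, 0.2, 1.0]
finger_gap: 50.2
finger_force: 0.0
```

Run:
```python
from h import *
rows([(434.5,-9.6,39,1.0)],50)
```

```text
at [434.2  -9.6  39. ] 0.998 q [-1.1   0.32  1.14  2.2  -0.39  0.84 -0.29] t 18.98
0,0,-0.00,0,0,-0,50,
```

Grip the knob.

Call:
drive_tool(targets=[0,0,0,0,0,0,35,0,0,0,0,0,0,28,0,0,0,0,0,0,24,0,0,0,0,0,0,20,0,0,0,0,0,0,20,0,0,0,0,0,0,20], force=25)

```text
t: 19.73
tool_pos: [433.9, -9.5, 38.7]
orientation: [3.141, -0.0, 1.0]
contact_force: [-0.6, 0.5, 4.9]
finger_gap: 22.9
finger_force: 25.0
```

Call:
drive_tool(targets=[0,0,0,0,0,-5,20,0,0,0,0,0,-30,20,0,0,0,0,0,-70,20,0,0,0,0,0,-110,20,0,0,0,0,0,-130,20,0,0,0,0,0,-130,20])

```text
t: 20.48
tool_pos: [434.8, -9.1, 170.3]
orientation: [3.141, -0.005, 1.0]
contact_force: [-0.4, -0.4, -1.3]
finger_gap: 22.7
finger_force: 25.0
```

Run:
```python
from h import *
import cv2
s=r.observe();rows([(434.5,-9.6,170,1.0)],20)
d=optics.get_image('side');x=optics.cut_out('side','cover')[0];print(x['conf'],x['position'])
ys,xs=np.nonzero(x['pixels']);print(xs.min(),xs.max(),ys.min(),ys.max())
p=s['tool_pos'];R=46;a=np.linspace(0,6.283,60)
for z in(4,10):
  q=proj(d,np.c_[p[0]+R*np.cos(a),p[1]+R*np.sin(a),np.full(60,p[2]-39+z)]);print(z,q.min(0).round(1),q.max(0).round(1))
cv2.imwrite('pics/s4.png',cv2.resize(d['pixels'][60:260,270:430,::-1],(640,800)[:2] if 0 else (480,600),interpolation=cv2.INTER_CUBIC))
```

```text
at [434.8  -9.1 170.3] 1.0 q [-1.32 -0.23  1.15  2.08  0.23  1.16 -0.84] t 20.48
0,0,0.00,-1,0,0,20,
0.9 [346.4, 166.7]
327 378 148 180
4 [325.3 154.3] [378.1 180.5]
10 [325.5 151.4] [378.5 177.5]
```

View pics/s4.png

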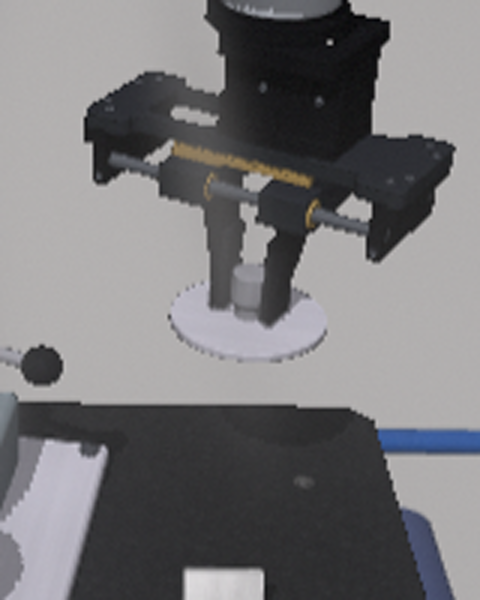

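Run:
```python
from h import *
rows([(436,20,185,1),(445,60,190,1),(470,95,190,1),(510,115,190,1),(550,124,190,1),(590,124,190,1),(620,124,185,1),(630,124,170,1),(630,124,160,1),(630,124,160,1)],20)
```

```text
at [433.3  -9.8 168. ] 0.999 q [-1.32 -0.23  1.16  2.08  0.23  1.16 -0.83] t 20.57
0,0,-0.00,27,-14,-17,20,
0,0,-0.00,65,-28,-22,20,
0,0,-0.00,108,-26,-22,20,
0,0,-0.00,146,-3,-22,20,
0,0,-0.00,176,26,-22,20,
0,0,-0.00,197,59,-22,20,
0,0,-0.00,214,85,-17,20,
0,0,-0.00,219,93,-2,20,
0,0,-0.00,219,93,8,20,
0,0,-0.00,219,93,8,20,
```

Call:
drive_tool(targets=[0,0,0,27,-14,-17,20,0,0,0,65,-28,-22,20,0,0,0,108,-26,-22,20,0,0,0,146,-3,-22,20,0,0,0,176,26,-22,20,0,0,0,197,59,-22,20,0,0,0,214,85,-17,20,0,0,0,219,93,-2,20,0,0,0,219,93,8,20,0,0,0,219,93,8,20])

```text
t: 21.82
tool_pos: [628.8, 124.4, 159.2]
orientation: [-3.14, 0.002, 1.0]
contact_force: [0.3, -0.6, -0.2]
finger_gap: 22.8
finger_force: 25.0
```

Call:
drive_tool(targets=[0,0,0,0,0,15,20,0,0,0,0,0,25,20,0,0,0,0,0,25,20,0,0,0,0,0,25,20])

```text
t: 22.32
tool_pos: [630.4, 124.4, 135.8]
orientation: [3.141, -0.0, 1.0]
contact_force: [0.1, -0.7, -0.4]
finger_gap: 22.7
finger_force: 25.0
```

Run:
```python
from h import *
import cv2
rows([(629.8,123.8,130,1.0)],20)
d=optics.get_image('side')
p=r.observe()['tool_pos'];R=46;a=np.linspace(0,6.283,90)
im=cv2.resize(d['pixels'][150:310,160:320,::-1],(600,600),interpolation=cv2.INTER_CUBIC)
def dr(x,y,R,z,c):
  q=(proj(d,np.c_[x+R*np.cos(a),y+R*np.sin(a),np.full(90,z)])-[160,150])*3.75
  cv2.polylines(im,[q.astype(int)],True,c,1)
dr(p[0],p[1],46,p[2]-35,(0,0,255));dr(p[0],p[1],45,80,(0,255,0))
cv2.imwrite('pics/s5.png',im)
```

```text
at [630.4 124.4 135.8] 1.0 q [-0.96  0.64  0.99  1.58 -0.56  1.22 -0.44] t 22.32
0,0,-0.00,-1,-0,6,20,
```

View pics/s5.png

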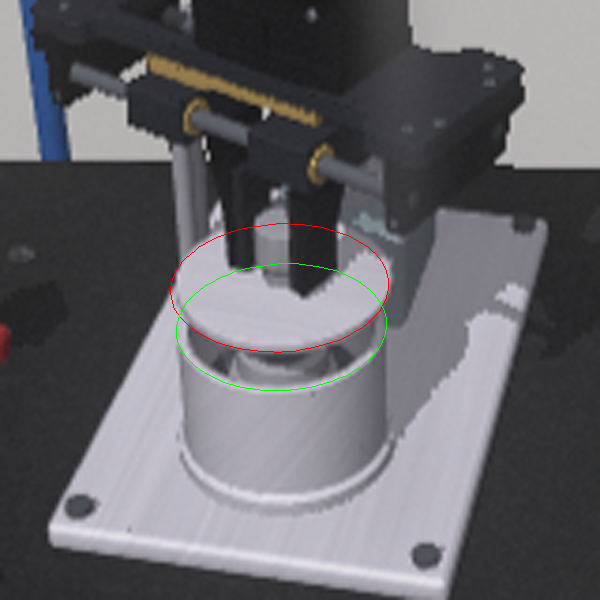

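Call:
drive_tool(targets=[0,0,0,0,0,8,20,0,0,0,0,0,13,20,0,0,0,0,0,16,20,0,0,0,0,0,18,20,0,0,0,0,0,19,20,0,0,0,0,0,20,20,0,0,0,0,0,20,20])

```text
t: 23.25
tool_pos: [630.3, 124.4, 115.5]
orientation: [-3.142, -0.0, 1.0]
contact_force: [-0.3, -0.1, -0.8]
finger_gap: 23.1
finger_force: 25.0
```

Call:
drive_tool(targets=[0,0,0,0,0,0.5,20,0,0,0,0,0,1,20,0,0,0,0,0,1.5,20,0,0,0,0,0,1.5,20])

```text
t: 23.75
tool_pos: [630.3, 124.4, 114.8]
orientation: [-3.141, -0.001, 1.0]
contact_force: [-3.6, -0.3, 7.4]
finger_gap: 22.5
finger_force: 25.0
```

Contact came at the expected seated height. Release and retract.

Call:
drive_tool(targets=[0,0,0,0,0,1,24,0,0,0,0,0,1,30,0,0,0,0,0,1,45,0,0,0,0,0,1,50,0,0,0,0,0,1,50,0,0,0,0,0,-20,50,0,0,0,0,0,-60,50,0,0,0,-30,0,-110,50,0,0,0,-80,0,-120,50,0,0,0,-110,0,-120,50])

```text
t: 25.0
tool_pos: [570.5, 29.0, 236.6]
orientation: [3.14, -0.003, 0.997]
contact_force: [0.4, 0.9, 0.9]
finger_gap: 50.3
finger_force: 0.0
```

Run:
```python
from h import *
import cv2
d=optics.get_image('side');a=np.linspace(0,6.283,90)
im=cv2.resize(d['pixels'][150:350,170:430,::-1],(780,600),interpolation=cv2.INTER_CUBIC)
for z,R in((80,46),):
  q=(proj(d,np.c_[629.8+R*np.cos(a),123.8+R*np.sin(a),np.full(90,z)])-[170,150])*3
  cv2.polylines(im,[q.astype(int)],True,(0,255,0),1)
cv2.imwrite('pics/s6.png',im);print(r.observe()['contact_force'],r.observe()['t'])
```

```text
[ 0.15945036 -4.05887011 -0.79171186] 25.05
```

View pics/s6.png

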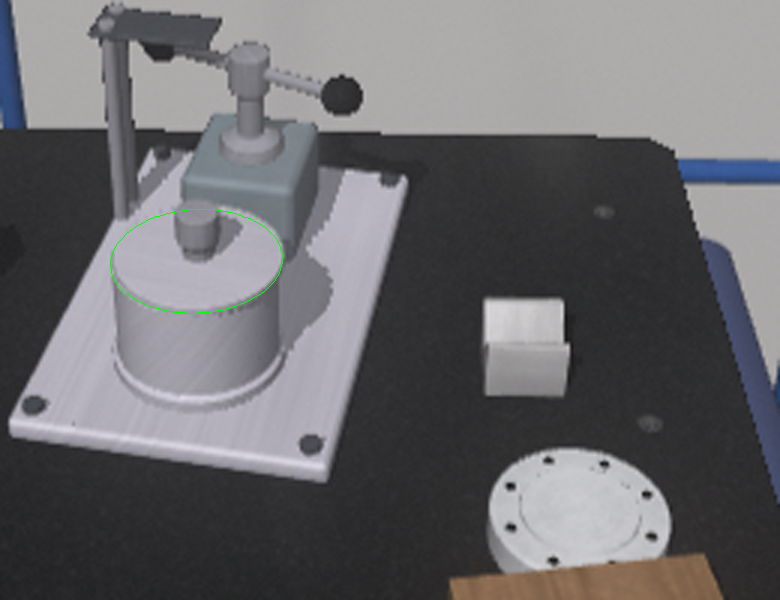

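The cover is seated level on the pot (centre about (197,260)), the handle is at its stop, and the vee block and flange disc haven't moved. I'll let the arm settle, then hand in.

Call:
drive_tool(targets=[0,0,0,0,0,0,50,0,0,0,0,0,0,50,0,0,0,0,0,0,50])

```text
t: 25.42
tool_pos: [571.2, 32.7, 234.1]
orientation: [3.141, 0.0, 1.001]
contact_force: [0.6, -1.1, -0.6]
finger_gap: 49.9
finger_force: 0.0
```

```bash
python3 -c "
from rig import close_job
print(close_job())"
```

```text
the job is handed in; nothing more can be done
None
```

I handed the job in at about 25 s: the handle is wound to its stop with the ring down, the cover sits seated and level on the pot and is released, and the vee block and flange disc were not touched; the hand-in gave no verdict.

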